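Look into the blue pedal bin

TASK

Show me the stock of turned knobs: press the pedal of the blue-lidded bench bin all the way down so that its lid rises fully, keep it open for about two seconds, then ease the pedal slowly back up so that the lid settles shut without slapping, and leave the pedal. Work it by the pedal only, and do not open the red-lidded bin.

Things in the scene. Friction and masses are not known exactly. Their poses are not given: they have to be found in the camera images.
- blue_lid (a joint): Lid angle of the bin with blue lid and blue pedal, rad: 0 shut, 1.25 fully raised; 5 x the pedal's angle, as the two are linked. The bin is a fixed grey and aluminium box 170 x 170 mm, 148 mm high over the shut lid; the lid is a 180 x 180 mm plate hinged on the side away from the pedal.
- blue_pedal: Pedal lever of the blue bin: a steel arm out of the bin's front (facing the robot, turned up to 20 degrees) with a blue pad 64 mm wide, 50 mm deep, 12 mm thick, 65 mm clear of the bin. Origin on its pivot inside the bin, 55 mm above the table; x runs along the arm from pad to bin, y across, z out of the pad's upper face. Pad centre 145 mm from the pivot along -x. Turns 0.25 rad.
- blue_pad (a point): Centre of the pad's upper face, axes as the pedal's: 78 mm above the table at rest, 42 mm pressed right down to its firm stop. It stays level within 8 degrees. Spring and lid push it up with 2 to 8 N all along the stroke; let go, it flies up and the lid slaps. Eased up over a second or more (below 40 mm/s) the lid closes softly.
- red_lid (a joint): Lid angle of the other bin, just alike but with a red lid and red pedal, rad: 0 shut, 1.25 fully raised. It must stay shut.

How it is judged:
By the outcome, as a careful person would: the job done as asked, in the order asked, and still so for the second after the job is handed in, with the robot touching nothing.
It also fails if it takes over 35 s, if anything falls off the work surface, if the arm or the gripper's body presses on something with over 40 N, if the wrist force passes 120 N, or if a joint passes its speed limit or range.

ROBOT

A 7-joint arm with a two-finger parallel gripper is mounted at the origin on the work surface. World frame = base frame: x ahead of the robot, y to its left, z up, the work surface at z = 0. Lengths are in m, angles in rad, forces in N, time in s.
With the tool pointing down it reaches from about 0.4 to 0.875 m from the base axis. Payload 6.5 kg.
Tool frame: the origin (TCP) lies on the centre line of the jaws, within the pads' length; the fingertips stand 19 mm ahead of it and the grasp point (between the pads) is the TCP; z points along the fingers, y is the line along which they close (so a half turn about z gives the same grasp; the last joint's range is limited). The gripper opens to 88 mm and grips with 3 to 60 N. Pads are 18 mm wide; open, the fingers measure 123 mm over their backs; the gripper's body (75 mm by 187 mm) begins 45 mm behind the grasp point.
Start: joints at [-1.185, 0.536, -0.004, 1.538, 0.003, 1.067, -0.071], TCP at [0.284, 0.585, 0.258] pointing down, gripper open.
Joint ranges: [-2.7, 2.7], [-0.37, 2.16], [-1.27, 1.26], [0.24, 2.4], [-1.31, 4.45], [0.19, 1.91], [-2.76, 2.76]. Speed limits (rad/s): [2.39, 2.39, 3.14, 3.14, 3.14, 3.14, 3.14].

INTERFACE

Orientations are given as a 3x3 rotation matrix whose columns are the frame's x, y, z axes.
In Python, from plant import status, vision, robot gives the robot as it stands. The module is installed in compiled form; this text tells all that it offers.
- The arm moves only by the tool jog_arm, never from a script. Its argument "deltas" is a list of rows, each a list of 3 entries, a list of its own where there are three numbers: the closure, from -1 (fully open) to 1 (shut), so that 0 is half open, then the shift along the world's x, y, z in m, then the turn, a rotation vector about the world's x, y, z in degrees. In form: [[claw, [x, y, z], [ax, ay, az]], ...]. A call has 1 to 20 rows; each row shifts and turns the commanded pose from where the row before left it; what a row does not reach is not made up. A row lasts 1/12 s, in which the tool goes at most 41.7 mm and 7.16 degrees, less where a joint would pass 70% of its speed; a pose out of reach is approached as far as the arm can. A call is refused whole if a number of a shift passes 0.0417 or a number of a turn 7.16, either way. A call with a gripper value outside its range is refused whole. The fingers move at their own pace and stop on an object; "grip_force" is the grip in N (left out, the last holds). Time passes only in rows, so rows that do not move let the fingers close. It gives the time, the measured TCP pose, the force, the opening and the grip force at its end, in the units of the state.
- status.sense(): the state, without advancing time (a new reading comes with each control period).
- vision.read_camera(name): name is "scene" or "top" or "wrist"; returns (picture, depth): 400x640x3 uint8, red, green, blue; 400x640 float32, m along the optical axis (not along the pixel's ray), 0 where there is no reading.
- vision.camera_model(name): a dict with "K" (3x3 intrinsics, pixels), "R" (3x3) and "t" (3): a world point X has camera coordinates R X + t. Camera axes: x right, y down, z forward; pixel columns grow to the right and rows downward; lengths in m; the calibration is good to about 2 mm. The wrist camera is an equidistant fisheye: a pixel r from the principal point sees the ray r / f radians off the axis. A picture is of the moment at which its call begins: read the wrist's pose just before it. camera_model takes no time and is no camera call; for the wrist camera it gives the pose at the moment of the call.
- robot.close_job(): hands the job in; it is judged then, once.
The state is a dict: "t": time; "qpos": joint angles; "joint_vel": joint speeds; "joint_efforts": joint torques, N m; "position": TCP position; "tool_rot": TCP orientation; "ft_force": force on the tool from outside, world axes, zero at the start; "torque": the same for the moment, N m; "grip_width": opening from 0.0 (shut) to 1.0 (fully open); "grip_force": force on a finger pad.
Only numpy, scipy, OpenCV 4.12 (cv2) and the standard library are available. Lean on these libraries where they do the work, as an engineer would, in place of code of your own. Each camera call takes 0.05 s, during which the arm holds its last target. There are 200 camera calls.

## Working session

There is one attempt and no reset: what is moved stays moved. The work goes in short steps, Python scripts to look and compute and a tool call to move; the robot and the scene stay as the last step left them, time stands still between calls to the robot, and variables do not carry over. Pictures are saved under pics/ and viewed, at most 10 in all, crops included, and the job is handed in when it is done.

Besides the shell and the picture viewer there is one more tool, called after "Request:" in YAML: its name, and indented under it one key for each argument. jog_arm: Moves the arm, as the interface text tells. Its arguments: {"type":"object","properties":{"deltas":{"type":"array"},"grip_force":{"type":"number"}},"required":["deltas"]}

```bash
mkdir -p pics; python3 - <<'E'
from plant import status, vision
import cv2, numpy as np
s=status.sense(); print(s['t'],s['position'],s['tool_rot'],s['grip_width'],s['ft_force'])
ims=[]
for n in ("scene","top"):
    p,d=vision.read_camera(n); m=vision.camera_model(n); np.savez(n+'.npz',p=p,d=d,**m)
    cv2.imwrite(f'pics/{n}1.png',p[:,:,::-1])
E
```

```text
0.0 [0.28353139 0.58427502 0.25686767] [[-8.99693169e-01  4.36522399e-01 -6.30911353e-04]
 [ 4.36522841e-01  8.99691838e-01 -1.55096127e-03]
 [-1.09403537e-04 -1.67079647e-03 -9.99998598e-01]] 1.0008476970448512 [ 0.36326677  0.27110134 -0.20518277]
```

View pics/scene1.png

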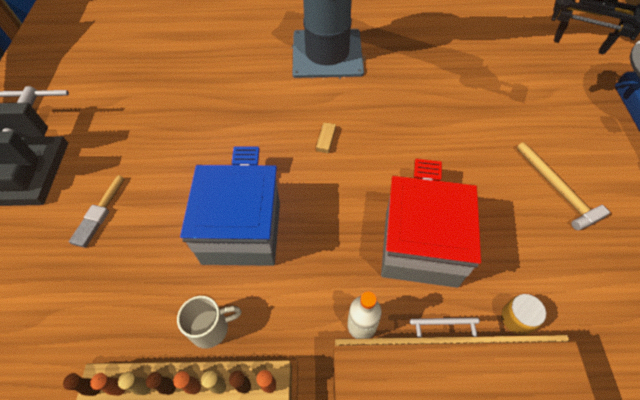

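View pics/top1.png

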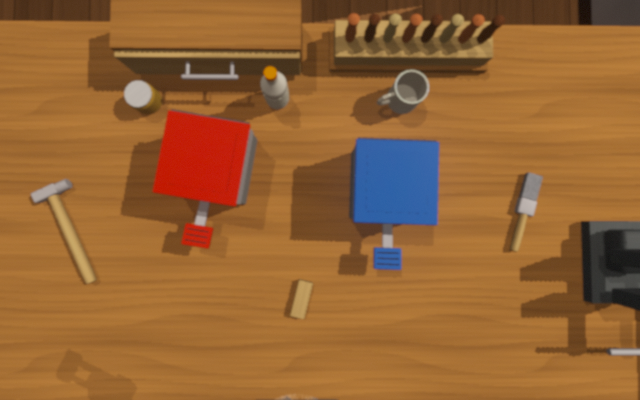

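The scene picture shows the blue pad at about (245,156) and the red pad at (428,170). In the top picture the blue pad is at (388,259), with its lid centred at (396,182). Nothing lies over the blue pad.

```bash
cat > loc.py <<'E'
import cv2, numpy as np
def blobs(n, red=False):
    f=np.load(n+'.npz'); p=f['p'].astype(int); c,o=(0,2) if red else (2,0)
    m=((p[:,:,c]>110)&(p[:,:,o]<60)&(p[:,:,1]<100)).astype(np.uint8)
    m=cv2.morphologyEx(m,cv2.MORPH_CLOSE,np.ones((5,5)))
    m=cv2.morphologyEx(m,cv2.MORPH_OPEN,np.ones((3,3)))
    cs,_=cv2.findContours(m,cv2.RETR_EXTERNAL,cv2.CHAIN_APPROX_NONE)
    return f,[c for c in cs if cv2.contourArea(c)>150]
def plane(f,uv,z):
    d=f['R'].T@np.linalg.inv(f['K'])@np.array([*uv,1.]); o=-f['R'].T@f['t']
    return o+d*(z-o[2])/d[2]
if __name__=='__main__':
  for n in('scene','top'):
    for red in (0,1):
      f,cs=blobs(n,red)
      for c in cs:
        a=cv2.contourArea(c); z=.148 if a>2000 else .078
        w=np.array([plane(f,q[0],z)[:2] for q in c],np.float32)
        r=cv2.minAreaRect(w*1000)
        q=np.round(np.mean(c[:,0],0)).astype(int)
        print(n,'red' if red else 'blue',a,q,np.round(r[0],1),np.round(r[1],1),round(r[2],1), 'depth',f['d'][q[1],q[0]],'rayz',(f['R']@plane(f,q,z)+f['t'])[2])
E
python3 loc.py
```

```text
scene blue 6402.0 [232 197] [ 613.2 -215.7] [176.6 227.7] 87.9 depth 0.8887539 rayz 0.8898152094640615
scene red 254.5 [497 395] [1008.   271.7] [131.2   9.5] 89.2 depth 0.69383633 rayz 0.7409623571218344
scene red 156.0 [331 388] [991.  -16.5] [36.2 15.6] 5.6 depth 0.82073575 rayz 0.7512485929882987
scene red 151.0 [101 384] [ 976.8 -430. ] [36.8 17.6] 18.5 depth 0.6877436 rayz 0.7607862502027666
scene red 211.5 [114 359] [ 936.8 -415.5] [77.6 12.3] 89.1 depth 0.8556964 rayz 0.7837561407487893
scene red 643.0 [174 368] [ 960.3 -307.9] [ 61.3 120.3] 1.0 depth 0.7810753 rayz 0.773569772267761
scene red 438.5 [225 367] [ 958.  -211.9] [68.9 54.4] 5.2 depth 0.7797048 rayz 0.773122303852783
scene red 1284.0 [594 375] [967.3 438.8] [101.4  95.6] 89.2 depth 0.826416 rayz 0.7560263716388265
scene red 166.5 [123 336] [ 893.4 -407.9] [  8.4 128.4] 0.1 depth 0.8819395 rayz 0.8062357022478761
scene red 3109.5 [340 357] [943.5  33.3] [ 98.6 397.8] 15.6 depth 0.7280446 rayz 0.712816539416262
scene red 220.5 [445 330] [893.2 201.7] [18.6 93.5] 7.9 depth 0.87890387 rayz 0.8028602454646866
scene red
[... 3011 characters left out ...]
472 rayz 0.7722546295623468
top red 795.0 [371 106] [ 819.1 -169.4] [88. 82.] 1.5 depth 0.931694 rayz 0.8540341049444323
top red 433.0 [302  84] [870.3 -14.9] [46.6 63.8] 3.6 depth 0.9309054 rayz 0.8543705710621264
top red 326.5 [165  49] [951.9 307.6] [ 12.  186.9] 0.5 depth 0.8086578 rayz 0.8540710243046848
top red 1423.0 [105  65] [919.8 450.9] [127.8 110.7] 20.4 depth 0.9276897 rayz 0.8504644234203301
top red 1289.0 [303  48] [968.5   6. ] [239.1 120.2] 73.0 depth 0.9386831 rayz 0.8584345739415659
top red 196.0 [475  28] [1006.4 -420.7] [36.1 79.8] 70.9 depth 0.7991178 rayz 0.8660794859044301
top red 257.5 [401  14] [1036.4 -245.1] [ 41.4 107.2] 0.5 depth 1.7189698 rayz 0.865351749635736
```

Request:
jog_arm:
  deltas:
    - [1, [0.016, -0.02, 0], [0, 0, 1.3]]
    - [1, [0.016, -0.035, 0], [0, 0, 1.3]]
    - [1, [0.016, -0.035, 0], [0, 0, 1.3]]
    - [1, [0.016, -0.035, 0], [0, 0, 1.3]]
    - [1, [0.016, -0.035, 0], [0, 0, 1.3]]
    - [1, [0.016, -0.035, 0], [0, 0, 1.3]]
    - [1, [0.016, -0.035, 0], [0, 0, 1.3]]
    - [1, [0.016, -0.035, 0], [0, 0, 1.3]]
    - [1, [0.016, -0.035, 0], [0, 0, 1.3]]
    - [1, [0.016, -0.035, 0], [0, 0, 1.3]]
    - [1, [0.002, -0.04, 0], [0, 0, 1.3]]
    - [1, [0.002, -0.04, 0], [0, 0, 1.3]]
    - [1, [0.002, -0.04, 0], [0, 0, 1.3]]
    - [1, [0.002, -0.04, 0], [0, 0, 1.3]]
    - [1, [0.002, -0.04, 0], [0, 0, 1.3]]
    - [1, [0.002, -0.04, 0], [0, 0, 1.3]]
    - [1, [0.002, -0.04, 0], [0, 0, 1.3]]
    - [1, [0.002, -0.04, 0], [0, 0, 1.3]]
    - [1, [0.002, -0.04, 0], [0, 0, 1.3]]
    - [1, [0.002, -0.03, 0], [0, 0, 1.3]]

```text
t: 1.77
position: [0.463, -0.1437, 0.2577]
tool_rot: [[-1.0, -0.001, -0.0], [-0.001, 1.0, -0.001], [0.0, -0.001, -1.0]]
ft_force: [0.1, -0.1, 0.1]
grip_width: 0.004
grip_force: 0.0
```

Request:
jog_arm:
  deltas:
    - [1, [0, -0.022, 0], [0, 0, 0]]
    - [1, [0, -0.022, 0], [0, 0, 0]]
    - [1, [0, -0.022, -0.01], [0, 0, 0]]
    - [1, [0, 0, -0.025], [0, 0, 0]]
    - [1, [0, 0, -0.025], [0, 0, 0]]
    - [1, [0, 0, -0.025], [0, 0, 0]]
    - [1, [0, 0, -0.025], [0, 0, 0]]
    - [1, [0, 0, -0.02], [0, 0, 0]]
    - [1, [0, 0, -0.01], [0, 0, 0]]
    - [1, [0, 0, -0.005], [0, 0, 0]]
    - [1, [0, 0, 0], [0, 0, 0]]

```text
t: 2.68
position: [0.4634, -0.2061, 0.1122]
tool_rot: [[-1.0, -0.002, -0.001], [-0.002, 1.0, 0.0], [0.001, 0.0, -1.0]]
ft_force: [-0.4, 0.0, -0.2]
grip_width: 0.004
grip_force: 0.0
```

```bash
python3 - <<'E'
from plant import status, vision
import cv2, numpy as np
s=status.sense(); print(s['t'],s['position'],s['ft_force'])
a=[]
for n,(u,v) in (("scene",(245,165)),("top",(388,250))):
    p,d=vision.read_camera(n)
    a.append(cv2.resize(p[v-65:v+65,u-65:u+65,::-1],(400,400)))
cv2.imwrite('pics/c2.png',np.hstack(a))
E
```

```text
2.6833 [ 0.46339618 -0.20609991  0.11216294] [-0.37047199  0.02733531 -0.1814882 ]
```

View pics/c2.png

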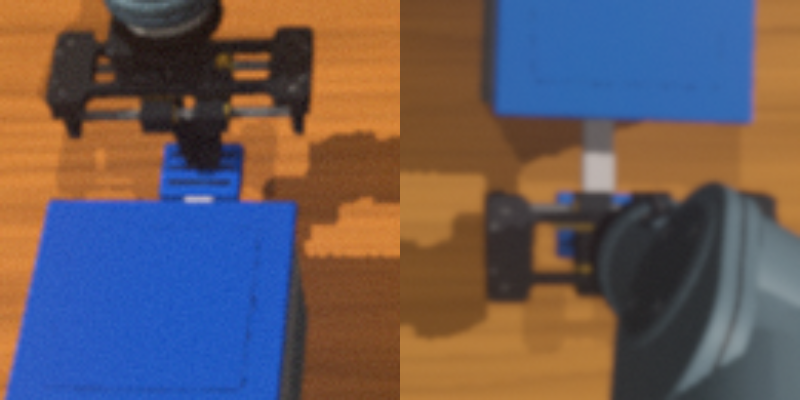

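The shut fingers stand over the middle of the blue pad, pad at (163–243,145–200) and fingertip at (205,160) in the left crop. I'll press now.

Request:
jog_arm:
  deltas:
    - [1, [0, -0.002, -0.004], [0, 0, 0]]
    - [1, [0, 0, -0.004], [0, 0, 0]]
    - [1, [0, 0, -0.004], [0, 0, 0]]
    - [1, [0, 0, -0.003], [0, 0, 0]]
    - [1, [0, 0, -0.003], [0, 0, 0]]
    - [1, [0, 0, -0.003], [0, 0, 0]]
    - [1, [0, 0, -0.003], [0, 0, 0]]
    - [1, [0, 0, -0.003], [0, 0, 0]]
    - [1, [0, 0, -0.003], [0, 0, 0]]
    - [1, [0, 0, -0.003], [0, 0, 0]]
    - [1, [0, 0, -0.003], [0, 0, 0]]
    - [1, [0, 0, -0.003], [0, 0, 0]]
    - [1, [0, 0, -0.003], [0, 0, 0]]
    - [1, [0, 0, -0.002], [0, 0, 0]]
    - [1, [0, 0, -0.002], [0, 0, 0]]
    - [1, [0, 0, -0.002], [0, 0, 0]]
    - [1, [0, 0, 0], [0, 0, 0]]

```text
t: 4.2
position: [0.4637, -0.2082, 0.0644]
tool_rot: [[-1.0, -0.002, -0.0], [-0.002, 1.0, 0.0], [0.0, 0.0, -1.0]]
ft_force: [-2.7, -0.0, 2.6]
grip_width: 0.002
grip_force: 1.7
```

Request:
jog_arm:
  deltas:
    - [1, [0, 0, -0.001], [0, 0, 0]]
    - [1, [0, 0, -0.001], [0, 0, 0]]
    - [1, [0, 0, -0.001], [0, 0, 0]]
    - [1, [0, 0, 0], [0, 0, 0]]

```text
t: 4.53
position: [0.4639, -0.2083, 0.0625]
tool_rot: [[-1.0, -0.002, 0.0], [-0.002, 1.0, 0.0], [-0.0, 0.0, -1.0]]
ft_force: [-5.0, 1.6, 14.9]
grip_width: 0.011
grip_force: 7.3
```

Request:
jog_arm:
  deltas:
    - [1, [0, 0, -0.001], [0, 0, 0]]
    - [1, [0, 0, 0], [0, 0, 0]]
    - [1, [0, 0, 0], [0, 0, 0]]
    - [1, [0, 0, 0], [0, 0, 0]]
    - [1, [0, 0, 0], [0, 0, 0]]
    - [1, [0, 0, 0], [0, 0, 0]]

```text
t: 5.03
position: [0.4639, -0.2083, 0.0623]
tool_rot: [[-1.0, -0.002, 0.001], [-0.002, 1.0, 0.001], [-0.001, 0.001, -1.0]]
ft_force: [-8.8, 2.7, 25.1]
grip_width: 0.003
grip_force: 12.9
```

```bash
python3 - <<'E'
from plant import status, vision
import cv2, numpy as np
p,d=vision.read_camera("scene"); cv2.imwrite('pics/s3.png',p[:,:,::-1])
s=status.sense(); print(s['t'],s['position'],s['ft_force'])
E
```

```text
5.0833 [ 0.46399284 -0.2082503   0.06227403] [-8.02598365  1.8226864  23.5371984 ]
```

View pics/s3.png

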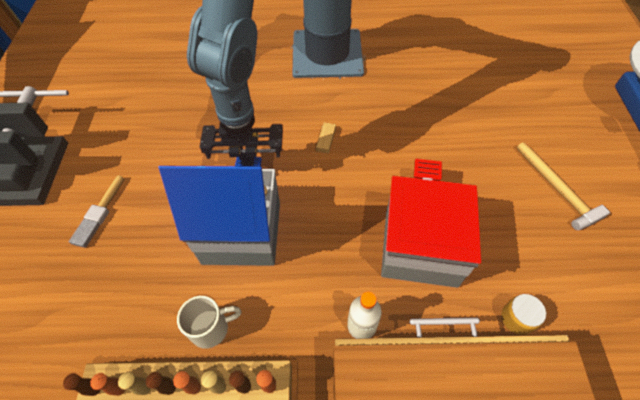

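The blue lid stands up, its plate at (165–268,167–243), with the red bin shut and a firm stop at 24 N. I'll hold it there.

Request:
jog_arm:
  deltas:
    - [1, [0, 0, 0], [0, 0, 0]]
    - [1, [0, 0, 0], [0, 0, 0]]
    - [1, [0, 0, 0], [0, 0, 0]]
    - [1, [0, 0, 0], [0, 0, 0]]
    - [1, [0, 0, 0], [0, 0, 0]]
    - [1, [0, 0, 0], [0, 0, 0]]
    - [1, [0, 0, 0], [0, 0, 0]]
    - [1, [0, 0, 0], [0, 0, 0]]
    - [1, [0, 0, 0], [0, 0, 0]]
    - [1, [0, 0, 0], [0, 0, 0]]
    - [1, [0, 0, 0], [0, 0, 0]]
    - [1, [0, 0, 0], [0, 0, 0]]
    - [1, [0, 0, 0], [0, 0, 0]]
    - [1, [0, 0, 0], [0, 0, 0]]
    - [1, [0, 0, 0], [0, 0, 0]]
    - [1, [0, 0, 0], [0, 0, 0]]
    - [1, [0, 0, 0], [0, 0, 0]]
    - [1, [0, 0, 0], [0, 0, 0]]
    - [1, [0, 0, 0], [0, 0, 0]]

```text
t: 6.67
position: [0.464, -0.2083, 0.0623]
tool_rot: [[-1.0, -0.002, 0.001], [-0.002, 1.0, 0.0], [-0.001, 0.0, -1.0]]
ft_force: [-8.2, 2.8, 24.5]
grip_width: 0.004
grip_force: 12.9
```

Request:
jog_arm:
  deltas:
    - [1, [0, 0, 0.001], [0, 0, 0]]
    - [1, [0, 0, 0.0015], [0, 0, 0]]
    - [1, [0, 0, 0.0015], [0, 0, 0]]
    - [1, [0, 0, 0.0015], [0, 0, 0]]
    - [1, [0, 0, 0.0015], [0, 0, 0]]
    - [1, [0, 0, 0.0015], [0, 0, 0]]
    - [1, [0, 0, 0.0015], [0, 0, 0]]
    - [1, [0, 0, 0.0015], [0, 0, 0]]
    - [1, [0, 0, 0.0015], [0, 0, 0]]
    - [1, [0, 0, 0.0015], [0, 0, 0]]
    - [1, [0, 0, 0.0015], [0, 0, 0]]
    - [1, [0, 0, 0.0015], [0, 0, 0]]
    - [1, [0, 0, 0.0015], [0, 0, 0]]
    - [1, [0, 0, 0.0015], [0, 0, 0]]
    - [1, [0, 0, 0.0015], [0, 0, 0]]
    - [1, [0, 0, 0.0015], [0, 0, 0]]
    - [1, [0, 0, 0.0015], [0, 0, 0]]
    - [1, [0, 0, 0.0015], [0, 0, 0]]
    - [1, [0, 0, 0.0015], [0, 0, 0]]
    - [1, [0, 0, 0.0015], [0, 0, 0]]

```text
t: 8.33
position: [0.4644, -0.2082, 0.0906]
tool_rot: [[-1.0, -0.002, 0.001], [-0.002, 1.0, -0.0], [-0.001, -0.0, -1.0]]
ft_force: [-2.8, 0.3, 5.5]
grip_width: 0.004
grip_force: 2.6
```

Request:
jog_arm:
  deltas:
    - [1, [0, 0, 0.0015], [0, 0, 0]]
    - [1, [0, 0, 0.001], [0, 0, 0]]
    - [1, [0, 0, 0.001], [0, 0, 0]]
    - [1, [0, 0, 0.001], [0, 0, 0]]
    - [1, [0, 0, 0.001], [0, 0, 0]]
    - [1, [0, 0, 0.001], [0, 0, 0]]
    - [1, [0, 0, 0.001], [0, 0, 0]]
    - [1, [0, 0, 0.001], [0, 0, 0]]
    - [1, [0, 0, 0.001], [0, 0, 0]]
    - [1, [0, 0, 0.001], [0, 0, 0]]
    - [1, [0, 0, 0.001], [0, 0, 0]]
    - [1, [0, 0, 0.001], [0, 0, 0]]
    - [1, [0, 0, 0.001], [0, 0, 0]]
    - [1, [0, 0, 0.001], [0, 0, 0]]
    - [1, [0, 0, 0.001], [0, 0, 0]]

```text
t: 9.58
position: [0.4638, -0.2082, 0.1058]
tool_rot: [[-1.0, -0.002, 0.0], [-0.002, 1.0, -0.0], [-0.0, -0.0, -1.0]]
ft_force: [0.1, -0.8, -0.2]
grip_width: 0.008
grip_force: 0.0
```

Contact is gone, so I'll lift clear and check.

Request:
jog_arm:
  deltas:
    - [1, [0, 0, 0.005], [0, 0, 0]]
    - [1, [0, 0, 0.015], [0, 0, 0]]
    - [1, [0, 0, 0.02], [0, 0, 0]]
    - [1, [0, 0, 0.02], [0, 0, 0]]
    - [1, [0, 0, 0.02], [0, 0, 0]]
    - [1, [0, 0, 0.02], [0, 0, 0]]
    - [1, [0, 0, 0.01], [0, 0, 0]]
    - [1, [0, 0, 0], [0, 0, 0]]
    - [1, [0, 0, 0], [0, 0, 0]]

```text
t: 10.33
position: [0.4638, -0.2081, 0.2157]
tool_rot: [[-1.0, -0.002, 0.001], [-0.002, 1.0, -0.0], [-0.001, -0.0, -1.0]]
ft_force: [-0.3, 0.1, -0.4]
grip_width: 0.005
grip_force: 0.0
```

```bash
python3 - <<'E'
from plant import vision,status
import cv2
p,d=vision.read_camera("scene"); cv2.imwrite('pics/s4.png',p[:,:,::-1])
print(status.sense()['position'],status.sense()['ft_force'])
E
```

```text
[ 0.46334528 -0.20793161  0.2149613 ] [ 0.24516626 -0.72951025 -0.14340155]
```

View pics/s4.png

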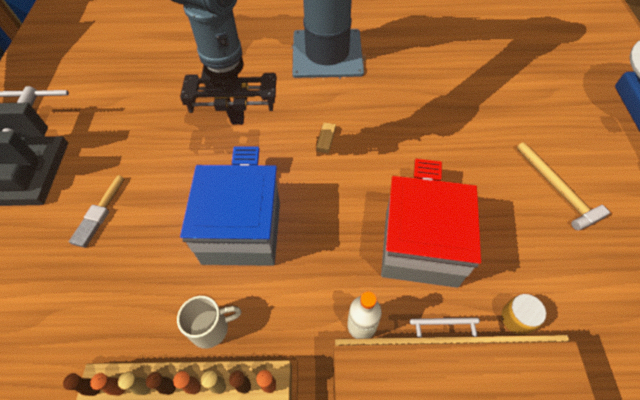

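The blue lid (185–278,167–240) is shut again, the pedal at (245,156) is back up, and the gripper is clear of it.

```bash
python3 -c "
from plant import robot; print(robot.close_job())"
```

```text
the job is handed in; nothing more can be done
None
```

I pressed the blue bin's pedal to its stop, held the lid open about two seconds and eased it shut over about two seconds; the pedal was left free, the red bin stayed shut, and the job is handed in.

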